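# Tip a hold-down bar out of its case and lay it on a heat spreader

## Task

A heat spreader on the green board has to be weighed down while its adhesive sets. First lay the desoldering pump that was left across the bar case flat on the open bench; then press the plain bar (not the one with three holes, which stays lying flush in its pocket) down at the end where the pocket is hollow, so that it tips up and stays leaning there, and take it by its raised end. Lay it flat on the heat spreader, lengthwise and centred with the edges in line, let go, and leave the bottle, tape roll and pen pot standing where they are.

Things in the scene. Friction and masses are not known exactly. Their poses are not given: they have to be found in the camera images.
- bar_case: Black case, 136 x 134 mm, 56 mm high, fixed to the bench. Origin: middle of its underside. x runs along its two open-topped pockets, side by side, middle lines at y = +31.5 and -31.5 mm. Each is 51 mm wide and reaches from x = -56.5 to +59.5 mm; outer walls 10 mm, the one between 12 mm, all tops at z = 56 mm. A bar lies in each, its top flush with the wall tops.
- ramp_edge (a point): Edge in the pocket floors, at case x = +3.5 mm, z = 40 mm (16 mm below the wall tops). From the -x end to this edge the floor is flat and carries the bar; from here to the +x end it falls away as a 35 degree ramp, so the bar's +x end is hollow underneath and the bar can rock over this edge. Axes as the case's.
- hollow_end (a point): Top of the +x end wall (two small grey dots), middle, at case x = +64.5 mm. Press a bar straight down 10 to 20 mm from its +x end with some newtons for 25 to 30 mm: it rocks onto the ramp and stays there tilted about 35 degrees when let go, low end deep in this end, its -x end raised, the underside of that end about 15 mm above the wall tops.
- plain_bar: Loose solid steel bar, 110 x 48 x 16 mm, about 0.3 kg, no holes: the bar to be moved. Origin: centre of its underside; x along its length, y across its width, z up through its top. Starts flush in one pocket (which one varies), its x axis along the case's, its centre within 1 mm of case x = 0. Grip it across its 48 mm width.
- drilled_bar: Loose steel bar of the same size with three round 18 mm holes in a row along it; lies flush in the other pocket and stays there. Origin and axes as for the plain bar.
- pump: Loose desoldering pump, blue tube 192 mm long, lying across the case on both bars. Origin: middle of its length, at its underside; y along it; the barrel to grip, y = -76 to +50 mm, is 20 mm wide (x), 21 mm high, does not roll; centre of mass at y = -13 mm; 75 g. Put it flat on the bench (z = 0): the strip before the case, x 0.33 to 0.39 m, y -0.36 to -0.12 m, is always empty.
- spreader_board: Green circuit board, 140 x 100 x 6 mm, fixed to the bench. Origin: centre of its underside; x along its length. Flat components, 3 mm high, along its rims. In its middle stands the heat spreader, an aluminium block of 112 (x) x 48 (y) mm, 16 mm high. Behind it a tool rest, 90 mm high, is fixed at x 0.51 to 0.62, y 0.22 to 0.35 m: the hand had better lean back towards the robot here.
- spreader_top (a point): Centre of the heat spreader's top face, 22 mm above the bench; axes as the board's (x along the spreader's length, z up). The plain bar's underside centre belongs here, its x axis along this x axis, either way round.
- dropper_bottle: Bystander: brown dropper bottle, 33 mm across, 102 mm high, standing behind the case. Origin: centre of its underside.
- tape_roll: Bystander: roll of tape lying flat, 94 mm across, 48 mm high, to the right, before the case. Origin: centre of its underside.
- pen_pot: Bystander: black wire-mesh pot with pens, 68 mm across, 124 mm high over the pens, near the board. Origin: centre of its underside. Between case and board two iron stands, up to 0.13 m high, are fixed (x 0.33 to 0.64, y -0.13 to 0.18 m): pass above them. A rail runs over the rear of the bench at 0.36 m height, x about 0.68 to 0.73, y -0.5 to 0.15 m: carry things across nearer the robot.
Things that resemble listed ones, but are neither listed nor needed, are in the scene too. There is more than one size of the pump; the job needs the larger.

How it is judged:
On the way, in this order (a step that is already met when the one before it is completed fails the run):
1. the pump lies on the bench, let go (height (world z) of pump below 0.008 m and angle between pump's own z axis and vertical below 0.12 rad and linear speed of pump below 0.03 m/s and contact force between the fingers and pump below 0.05 N), for 0.2 s.
2. the plain bar is tipped up in its pocket, leaning by itself (angle between plain_bar's own z axis and vertical above 0.45 rad and horizontal distance between plain_bar and bar_case below 0.05 m and height (world z) of plain_bar below 0.06 m and contact force between the fingers and plain_bar below 0.05 N), for 0.2 s.
At the end, for the whole second after the job is handed in: The plain bar lies flat on the heat spreader, released and at rest, its centre within 12 mm of the spreader's lengthwise and 10 mm crosswise, its length within 10 degrees of the spreader's; the pump lies flat on the bench top, released; the drilled bar still lies flush in its pocket (all of step 1 and x of plain_bar in the frame of spreader_top between -0.012 and 0.012 m and y of plain_bar in the frame of spreader_top between -0.01 and 0.01 m and z of plain_bar in the frame of spreader_top between -0.004 and 0.004 m and angle between plain_bar's own z axis and vertical below 0.08 rad and angle between the x axis of plain_bar and the x axis of spreader_top, either way round below 0.17 rad and linear speed of plain_bar below 0.03 m/s and contact force between the fingers and plain_bar below 0.05 N and angle between drilled_bar's own z axis and vertical below 0.12 rad and distance of drilled_bar from where it was at the start of the episode below 0.012 m); the robot touches nothing.
It fails at once if the dropper bottle is pushed more than 30 mm or tipped over (distance of dropper_bottle from where it was at the start of the episode above 0.03 m or angle between dropper_bottle's own z axis and vertical above 0.5 rad).
It fails at once if the tape roll is pushed more than 30 mm or tipped over (distance of tape_roll from where it was at the start of the episode above 0.03 m or angle between tape_roll's own z axis and vertical above 0.5 rad).
It fails at once if the pen pot is pushed more than 30 mm or tipped over (distance of pen_pot from where it was at the start of the episode above 0.03 m or angle between pen_pot's own z axis and vertical above 0.5 rad).
It fails at once if the drilled bar is tipped up or taken out of its pocket (angle between drilled_bar's own z axis and vertical above 0.3 rad or distance of drilled_bar from where it was at the start of the episode above 0.02 m).
It also fails if it takes over 61 s, if anything falls off the work surface, if the arm or the gripper's body presses on something with over 40 N, if the wrist force passes 120 N, or if a joint passes its speed limit or range.

## Robot

A 6-joint arm with a two-finger parallel gripper is mounted at the origin on a cart in front of the work surface, level with it; the furniture and walls round the work are solid. World frame = base frame: x ahead of the robot, y to its left, z up, the work surface at z = 0. Lengths are in m, angles in rad, forces in N, time in s.
With the tool pointing down it reaches from about 0.325 to 0.9 m from the base axis. Payload 3.5 kg.
Tool frame: the origin (TCP) lies midway between the tips of the shut fingers; the grasp point (between the pads) lies 19 mm behind it; z points along the fingers, y is the line along which they close (so a half turn about z gives the same grasp; the last joint's range is limited). The gripper opens to 85 mm and grips with 20 to 120 N. Pads are 22 mm wide; open, the fingers measure 114 mm over their backs; the gripper's body (76 mm by 85 mm) begins 54 mm behind the grasp point. The pads swing forward as they close: fully open they stand 13 mm farther back than shut.
Start: joints at [1.086, 0.276, -0.026, 1.268, 0, 1.467], TCP at [0.233, 0.58, 0.205] pointing down, gripper open.
Joint ranges: [-3.12, 3.12], [-0.85, 1.88], [-1.08, 1.24], [-1.95, 2.15], [-1.57, 1.53], [-3.14, 3.14]. Speed limits (rad/s): [2.57, 2.57, 3.14, 3.14, 3.14, 3.14].

## Interface

Orientations are given as a 3x3 rotation matrix whose columns are the frame's x, y, z axes.
In Python, from rig import arm, vision gives the robot as it stands.
- The arm moves only by the shell command python3 -m crank 'ROWS'. ROWS is text: rows parted by semicolons, each of 7 numbers parted by spaces: the turn, a rotation vector about the tool's x, y, z in rad, then the shift along the tool's x, y, z in cm, then the opening, from 0 (shut) to 1 (fully open). In form: ax ay az dx dy dz grip; .... A call has exactly 8 rows; each row is the pose to reach, as a shift and turn from the pose commanded when the call began, along the tool's axes at that moment; what a row does not reach only later rows make up. A row lasts 1/12 s, in which the tool goes at most 41.7 mm and 7.16 degrees, less where a joint would pass 70% of its speed; a pose out of reach is approached as far as the arm can. A call with a gripper value outside its range is refused whole. The fingers move at their own pace and stop on an object; the grip force is fixed at half the most. Time passes only in rows, so rows that repeat a pose let the fingers close, or fill a call up. It gives the time, the measured TCP pose, the force, the opening and the grip force at its end, in the units of the state.
- arm.observe(): the state, without advancing time (a new reading comes with each control period).
- vision.read_camera(name): name is "scene" or "top" or "wrist"; returns the picture (420x560x3 uint8, blue, green, red); there is no depth.
- vision.calibration(name): a dict with "intrinsics" (3x3 intrinsics, pixels), "cam_to_world" (4x4, takes a point from camera to world coordinates). Camera axes: x right, y down, z forward; pixel columns grow to the right and rows downward; lengths in m; the calibration is good to about 2 mm. The wrist camera is an equidistant fisheye: a pixel r from the principal point sees the ray r / f radians off the axis. A picture is of the moment at which its call begins: read the wrist's pose just before it. calibration takes no time and is no camera call; for the wrist camera it gives the pose at the moment of the call.
- arm.close_job(): hands the job in; it is judged then, once.
The state is a dict: "time": time; "q": joint angles; "qvel": joint speeds; "joint_efforts": joint torques, N m; "position": TCP position; "tool_rot": TCP orientation; "wrist_force": force on the tool from outside, world axes, zero at the start; "ft_torque": the same for the moment, N m; "opening": finger opening in m; "gripper_force": force on a finger pad.
Only numpy, scipy, OpenCV 4.12 (cv2) and the standard library are available. Lean on these libraries where they do the work, as an engineer would, in place of code of your own. Each camera call takes 0.05 s, during which the arm holds its last target. There are 200 camera calls.

## Working session

There is one attempt and no reset: what is moved stays moved. The work goes in short steps, Python scripts to look and compute and a shell command to move; the robot and the scene stay as the last step left them, time stands still between calls to the robot, and variables do not carry over. Pictures are saved under pics/ and viewed, at most 10 in all, crops included, and the job is handed in when it is done.

```bash
ls; mkdir -p pics
python3 - <<'E'
from rig import arm, vision
import cv2,numpy as np
np.set_printoptions(precision=4,suppress=True)
for n in("scene","top"):
    cv2.imwrite(f"pics/{n}0.png",vision.read_camera(n)); c=vision.calibration(n); print(n,c)
s=arm.observe();print(s)
E
```

```text
pics
scene {'intrinsics': array([[546.8607,   0.    , 282.1287],
       [  0.    , 546.8607, 206.085 ],
       [  0.    ,   0.    ,   1.    ]]), 'cam_to_world': array([[-0.5193, -0.4218,  0.7432, -0.74  ],
       [-0.8545,  0.2468, -0.457 ,  0.7718],
       [ 0.0094, -0.8724, -0.4886,  0.8892],
       [ 0.    ,  0.    ,  0.    ,  1.    ]])}
top {'intrinsics': array([[383.5135,   0.    , 281.7125],
       [  0.    , 383.5135, 211.7532],
       [  0.    ,   0.    ,   1.    ]]), 'cam_to_world': array([[ 0.0103, -0.9824,  0.1866,  0.3364],
       [-0.9993, -0.017 , -0.0341, -0.0133],
       [ 0.0367, -0.1861, -0.9818,  1.1168],
       [ 0.    ,  0.    ,  0.    ,  1.    ]])}
{'time': 0.1, 'q': array([ 1.0856,  0.2771, -0.0277,  1.268 , -0.    ,  1.4674]), 'qvel': array([ 0.0016, -0.0011,  0.0042, -0.0007, -0.0001,  0.0009]), 'joint_efforts': array([ -0.0005, -44.6708,  29.6128,   0.0085,  -0.0001,  -0.    ]), 'position': array([0.2325, 0.5793, 0.2041]), 'tool_rot': array([[-0.928 ,  0.3726, -0.0009],
       [ 0.3726,  0.928 , -0.0018],
       [ 0.0002, -0.002 , -1.    ]]), 'wrist_force': array([1.1161, 0.4   , 0.347 ]), 'ft_torque': array([-0.0049,  0.0139, -0.0023]), 'gripper_force': 0.0, 'opening': 0.08538464222183921}
```

View pics/top0.png

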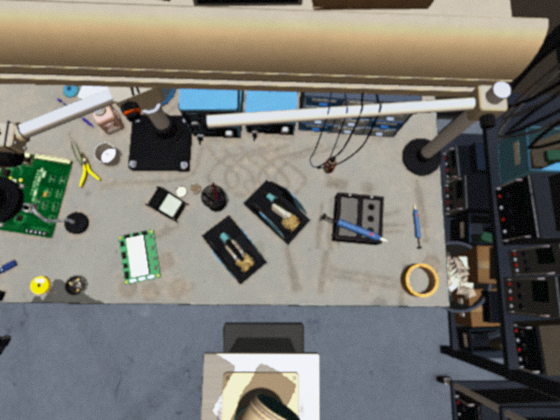

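View pics/scene0.png

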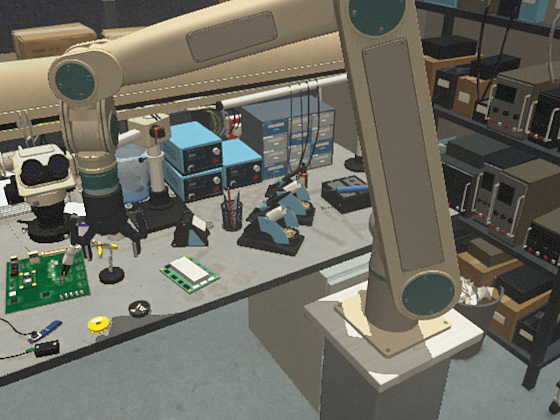

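The top view shows two candidates for each item:
- **Pump:** the blue one across the case at (360,230), versus a smaller one on the bench at (417,226).
- **Board:** the white-topped one at (139,257), versus the big green board at (35,195) without a spreader block.
- **Case:** at (358,217), versus the black iron stands at (234,250) and (278,212).

I choose the pump on the case and the board at (139,257), and check both in a close crop.

Run:
```python
import cv2,numpy as np
t=cv2.imread("pics/top0.png")
a=cv2.resize(t[150:300,310:450],None,fx=4,fy=4,interpolation=cv2.INTER_CUBIC)
b=cv2.resize(t[220:295,110:168],None,fx=4,fy=4,interpolation=cv2.INTER_CUBIC)
o=np.zeros((600,792,3),np.uint8);o[:,:560]=a;o[:300,560:792]=b
cv2.imwrite("pics/crop0.png",o)
```

```text
(no output)
```

View pics/crop0.png

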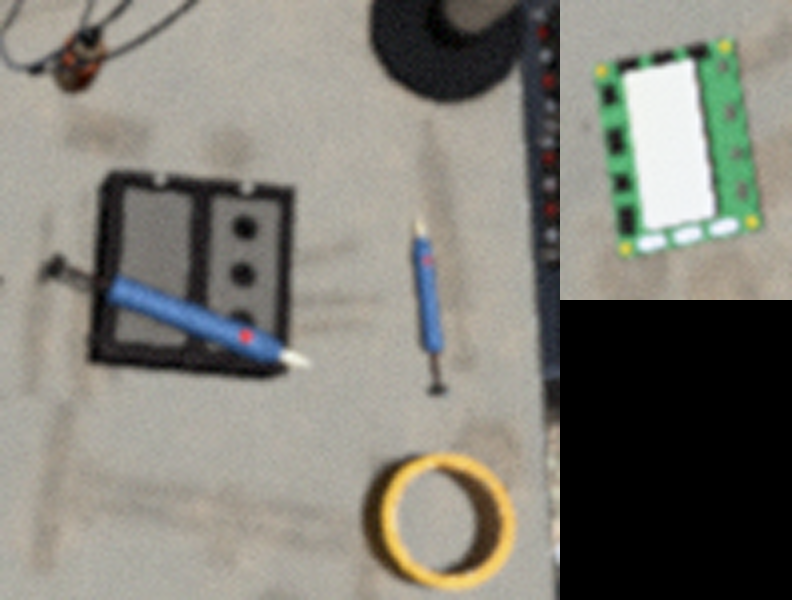

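The crop confirms it. The pump lying across both bars is longer than the loose one and its nozzle points right. The plain bar is in the left pocket (crop 155,265), the drilled bar in the right (245,275). The two dots (160,180) and (247,187) mark the hollow end, at the far side. The heat spreader is the white block at crop (672,145).

```bash
cat > h.py <<'E'
import cv2,numpy as np
from scipy.spatial.transform import Rotation as R
from rig import arm,vision
np.set_printoptions(precision=4,suppress=True)
def cast(cal,px,z):
    px=np.atleast_2d(px).astype(float);K=cal["intrinsics"];T=cal["cam_to_world"]
    d=np.c_[(px-[K[0,2],K[1,2]])/[K[0,0],K[1,1]],np.ones(len(px))]
    return onplane(d,T,z)
def onplane(d,T,z):
    d=d@T[:3,:3].T;o=T[:3,3]
    return o+d*((z-o[2])/d[:,2])[:,None]
def castw(cal,px,z):
    px=np.atleast_2d(px).astype(float);K=cal["intrinsics"]
    v=(px-[K[0,2],K[1,2]])/K[0,0];r=np.linalg.norm(v,axis=1,keepdims=True)
    d=np.c_[v*np.sinc(r/np.pi),np.cos(r)]
    return onplane(d,cal["cam_to_world"],z)
def down(yaw,lean=0):
    "tool z down, tool y (closing line) at world angle yaw; lean rotates about world y"
    y=np.array([np.cos(yaw),np.sin(yaw),0]);z=np.array([0,0,-1.])
    return np.c_[np.cross(y,z),y,z]
def step(p0,R0,p1,R1):
    "row numbers taking pose 0 to pose 1"
    return np.r_[R.from_matrix(R0.T@R1).as_rotvec(),R0.T@(np.array(p1)-p0)*100]
E
python3 - <<'E'
from h import *
t=cv2.imread("pics/top0.png");c=vision.calibration("top")
def rect(m,x0,x1,y0,y1):
    w=np.zeros_like(m);w[y0:y1,x0:x1]=m[y0:y1,x0:x1]
    cs,_=cv2.findContours(w,0,1);k=max(cs,key=cv2.contourArea);return cv2.boxPoints(cv2.minAreaRect(k))
hsv=cv2.cvtColor(t,cv2.COLOR_BGR2HSV)
blue=cv2.inRange(hsv,(100,110,60),(125,255,255))
green=cv2.inRange(hsv,(50,70,50),(85,255,255));white=cv2.inRange(hsv,(0,0,225),(180,40,255));dark=cv2.inRange(hsv,(0,0,0),(180,255,75));yel=cv2.inRange(hsv,(10,90,90),(30,255,255))
P=lambda n,b,z:print(n,b.round(1).tolist(),"\n",cast(c,b,z)[:,:2],cast(c,b.mean(0),z)[0,:2])
P("pump",rect(blue,325,390,205,250),.067)
P("white",rect(white,115,165,225,278),.022)
P("green",rect(green,110,170,220,295),.006)
P("case",rect(dark,325,388,185,250),.056)
P("tape",rect(yel,395,445,255,305),.048)
P("bottle",np.array([[330,165.]]),.05);P("pot",np.array([[214,197.]]),.1)
s=arm.observe();print(step(s["position"],s["tool_rot"],[.3,.35,.32],down(np.pi/2)))
E
```

```text
pump [[335.79998779296875, 224.5], [338.79998779296875, 216.89999389648438], [380.5, 233.89999389648438], [377.3999938964844, 241.39999389648438]] 
 [[ 0.5024 -0.2007]
 [ 0.5239 -0.2097]
 [ 0.478  -0.3256]
 [ 0.4567 -0.3162]] [ 0.4902 -0.2632]
white [[125.5, 237.1999969482422], [142.3000030517578, 234.8000030517578], [147.89999389648438, 274.0], [131.10000610351562, 276.3999938964844]] 
 [[0.4635 0.3901]
 [0.471  0.3438]
 [0.3615 0.3199]
 [0.3544 0.3655]] [0.4121 0.3547]
green [[143.5, 230.60000610351562], [153.1999969482422, 229.3000030517578], [159.89999389648438, 276.3999938964844], [150.3000030517578, 277.79998779296875]] 
 [[0.4851 0.3463]
 [0.4896 0.3191]
 [0.3555 0.2906]
 [0.3513 0.3173]] [0.4196 0.3182]
case [[329.20001220703125, 240.1999969482422], [333.29998779296875, 192.10000610351562], [384.29998779296875, 196.5], [380.20001220703125, 244.60000610351562]] 
 [[ 0.4593 -0.1835]
 [ 0.5978 -0.1971]
 [ 0.5877 -0.344 ]
 [ 0.4491 -0.3268]] [ 0.5226 -0.2627]
tape [[405.0, 263.0], [438.0, 263.0], [438.0, 296.0], [405.0, 296.0]] 
 [[ 0.3994 -0.3974]
 [ 0.4005 -0.4913]
 [ 0.3099 -0.4853]
 [ 0.309  -0.3929]] [ 0.3543 -0.4416]
bottle [[330.0, 165.0]] 
 [[ 0.6802 -0.1897]] [ 0.6802 -0.1897]
pot [[214.0, 197.0]] 
 [[0.567  0.1349]] [0.567  0.1349]
[ -0.0019  -0.0006  -0.3818 -14.8043 -18.7914 -11.5593]
```

Run:
```python
from h import *
s=arm.observe();a=step(s["position"],s["tool_rot"],[.38,.30,.32],down(.4));print(a)
print(step(np.array([.38,.30,.32]),down(.4),[.42,-.05,.32],down(0)))
```

```text
[ -0.002    0.0006   0.789  -24.0912 -20.4509 -11.5579]
[  0.       0.       0.4    -33.7948  -9.9454   0.    ]
```

```bash
python3 -m crank '0 0 0.08 -1 -1 -4 1; 0 0 0.2 -5 -4 -8 1; 0 0 0.3 -9 -7.5 -11 1; 0 0 0.42 -12.5 -10.5 -11.5 1; 0 0 0.53 -16 -13.5 -11.5 1; 0 0 0.64 -19 -16 -11.5 1; 0 0 0.75 -22 -18.5 -11.5 1; 0 0 0.8 -24 -20.5 -11.5 1'
python3 - <<'E'
from h import *
s=arm.observe();print(step(s["position"],s["tool_rot"],[.46,-.0,.32],down(.0)))
E
```

```text
time: 0.77
position: [0.3671, 0.3244, 0.3194]
tool_rot: [[-0.376, 0.927, 0.001], [0.927, 0.376, 0.0], [-0.0, 0.001, -1.0]]
wrist_force: [1.6, 0.6, -0.2]
opening: 0.0855
gripper_force: 0.0
[  0.0006  -0.       0.3851 -33.559   -3.5762  -0.0553]
```

```bash
python3 -m crank '0 0 0.05 -4 -0.7 0 1; 0 0 0.1 -8 -1.4 0 1; 0 0 0.15 -12 -2.1 0 1; 0 0 0.2 -16 -2.8 0 1; 0 0 0.25 -20 -3.5 0 1; 0 0 0.3 -24 -4.2 0 1; 0 0 0.35 -28 -5 0 1; 0 0 0.4 -32 -5.7 0 1' && python3 -m crank '0 0 0.05 -4 0.5 0 1; 0 0 0.1 -8 1 0 1; 0 0 0.15 -12 1.5 0 1; 0 0 0.22 -16 2 0 1; 0 0 0.28 -20 3 0 1; 0 0 0.34 -23 3.5 0 1; 0 0 0.38 -24.3 4 0 1; 0 0 0.38 -24.3 4 0 1'
python3 - <<'E'
from h import *
c=vision.calibration("wrist");im=vision.read_camera("wrist");cv2.imwrite("pics/w1.png",im)
np.savez("w1.npz",K=c["intrinsics"],T=c["cam_to_world"]);print(c);print(arm.observe()["position"])
E
```

```text
time: 1.43
position: [0.4346, 0.0065, 0.319]
tool_rot: [[0.014, 1.0, -0.0], [1.0, -0.014, 0.0], [0.0, -0.0, -1.0]]
wrist_force: [0.9, -0.0, 1.6]
opening: 0.0856
gripper_force: 0.0
time: 2.1
position: [0.4728, -0.2375, 0.3182]
tool_rot: [[0.385, 0.923, -0.001], [0.923, -0.385, 0.0], [-0.0, -0.001, -1.0]]
wrist_force: [0.1, -0.2, -0.2]
opening: 0.0852
gripper_force: 0.0
{'intrinsics': array([[325.1923,   0.    , 280.2797],
       [  0.    , 325.1923, 208.2964],
       [  0.    ,   0.    ,   1.    ]]), 'cam_to_world': array([[ 0.9228, -0.3693, -0.1101,  0.4989],
       [-0.3854, -0.8856, -0.2592, -0.1717],
       [-0.0018,  0.2816, -0.9595,  0.4879],
       [ 0.    ,  0.    ,  0.    ,  1.    ]])}
[ 0.4723 -0.2355  0.3184]
```

View pics/w1.png

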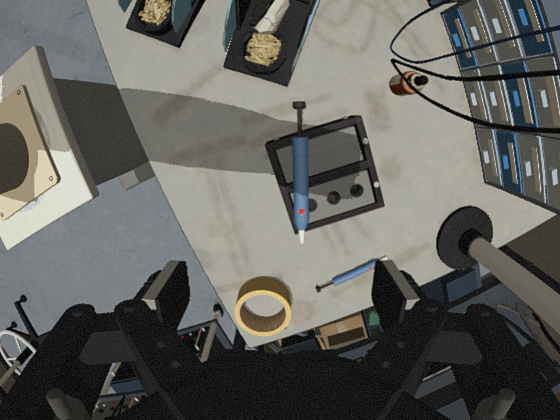

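The wrist view shows the pump barrel from (300,137) to (303,228), the nozzle at (302,240), the case corners at about (266,146), (360,117), (383,207) and (298,232), and the bottle at (405,83).

Run:
```python
from h import *
z=np.load("w1.npz");c=dict(intrinsics=z["K"],cam_to_world=z["T"]);t=cv2.imread("pics/w1.png");hsv=cv2.cvtColor(t,cv2.COLOR_BGR2HSV)
m=cv2.inRange(hsv,(100,90,50),(125,255,255));w=np.zeros_like(m);w[120:235,285:320]=m[120:235,285:320]
k=max(cv2.findContours(w,0,1)[0],key=cv2.contourArea);b=cv2.boxPoints(cv2.minAreaRect(k));q=castw(c,b,.067);print(q[:,:2],q.mean(0))
print(castw(c,[[299,103],[302,240]],.067)[:,:2])
d=cv2.inRange(hsv,(0,0,0),(180,255,60));d[:105]=0;d[245:]=0;d[:,:260]=0;d[:,390:]=0
k=max(cv2.findContours(d,0,1)[0],key=cv2.contourArea);p=cv2.approxPolyDP(cv2.convexHull(k),5,True)[:,0];print(p.tolist())
P=castw(c,p,.056)[:,:2];print(P)
print(castw(c,[405,80],.102))
s=arm.observe();print(s["position"])
```

```text
[[ 0.5012 -0.2029]
 [ 0.5199 -0.2102]
 [ 0.4754 -0.3279]
 [ 0.4556 -0.32  ]] [ 0.488  -0.2653  0.067 ]
[[ 0.5264 -0.1656]
 [ 0.4608 -0.3396]]
[[266, 143], [298, 110], [360, 116], [383, 205], [295, 233]]
[[ 0.4666 -0.1979]
 [ 0.5224 -0.1735]
 [ 0.5971 -0.2108]
 [ 0.5865 -0.3403]
 [ 0.4545 -0.3301]]
[[ 0.6579 -0.184   0.102 ]]
[ 0.4723 -0.2355  0.3184]
```

```bash
python3 -m crank '0 0 -0.02 -1 1 3 1; 0 0 -0.02 -2.15 2.6 7 1; 0 0 -0.02 -2.15 2.6 11 1; 0 0 -0.02 -2.15 2.6 15 1; 0 0 -0.02 -2.15 2.6 18 1; 0 0 -0.02 -2.15 2.6 21 1; 0 0 -0.02 -2.15 2.6 21.5 1; 0 0 -0.02 -2.15 2.6 21.5 1'
python3 - <<'E'
from h import *
s=arm.observe();print(step(s["position"],s["tool_rot"],[.488,-.265,.059],down(-.372)))
E
```

```text
time: 2.82
position: [0.4862, -0.2617, 0.1022]
tool_rot: [[0.36, 0.933, -0.005], [0.933, -0.36, 0.004], [0.002, -0.006, -1.0]]
wrist_force: [0.5, 0.6, -0.1]
opening: 0.0854
gripper_force: 0.0
[-0.006  -0.0018  0.0033 -0.2538  0.3119  4.3215]
```

```bash
python3 -m crank '0 0 0 -0.1 0.1 2 1; 0 0 0 -0.1 0.1 3.5 1; 0 0 0 -0.1 0.1 4.3 1; 0 0 0 -0.1 0.1 4.3 0.6; 0 0 0 -0.1 0.1 4.3 0.3; 0 0 0 -0.1 0.1 4.3 0; 0 0 0 -0.1 0.1 4.3 0; 0 0 0 -0.1 0.1 4.3 0' && python3 -m crank '0 0 0 0 0 0 0; 0 0 0 0 0 0 0; 0 0 0 0 0 -1 0; 0 0 0 0 0 -2 0; 0 0 0 0 0 -4 0; 0 0 0 0 0 -6 0; 0 0 0 0 0 -8 0; 0 0 0 0 0 -8 0'
python3 - <<'E'
from h import *
s=arm.observe();print(step(s["position"],s["tool_rot"],[.36,-.25,.06],down(0)))
E
```

```text
time: 3.48
position: [0.4897, -0.2666, 0.0625]
tool_rot: [[0.363, 0.932, 0.002], [0.932, -0.363, -0.001], [-0.0, 0.002, -1.0]]
wrist_force: [-0.1, -0.1, 0.4]
opening: 0.0257
gripper_force: 0.0
time: 4.15
position: [0.4922, -0.2684, 0.1471]
tool_rot: [[0.363, 0.932, 0.008], [0.932, -0.363, -0.006], [-0.002, 0.009, -1.0]]
wrist_force: [0.6, -0.5, 0.3]
opening: -0.0003
gripper_force: 0.0
[  0.0088   0.004   -0.371   -3.0606 -13.0663   8.5982]
```

The gripper closed on nothing; I look again.

Run:
```python
from h import *
c=vision.calibration("wrist");im=vision.read_camera("wrist");np.savez("w2.npz",K=c["intrinsics"],T=c["cam_to_world"])
cv2.imwrite("pics/w2.png",im);print(arm.observe()["position"])
```

```text
[ 0.4913 -0.2677  0.1451]
```

View pics/w2.png

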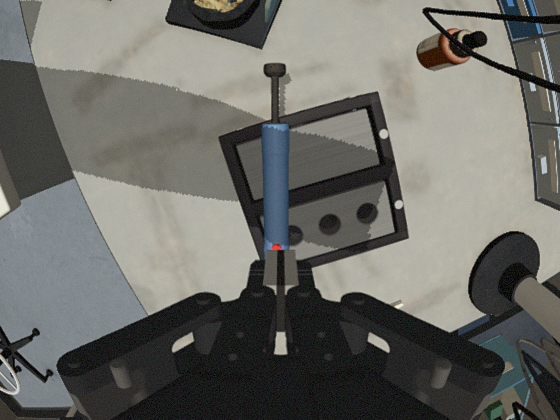

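The fingers are shut above the pump, which still lies on the bars with its barrel from (275,125) to (277,248). The grip was too high on its round top, so I remeasure and grasp lower.

Run:
```python
from h import *
z=np.load("w2.npz");c=dict(intrinsics=z["K"],cam_to_world=z["T"]);t=cv2.imread("pics/w2.png");hsv=cv2.cvtColor(t,cv2.COLOR_BGR2HSV)
m=cv2.inRange(hsv,(100,90,50),(125,255,255));w=np.zeros_like(m);w[115:255,255:295]=m[115:255,255:295]
k=max(cv2.findContours(w,0,1)[0],key=cv2.contourArea);b=cv2.boxPoints(cv2.minAreaRect(k));q=castw(c,b,.067);print(b,q[:,:2],q.mean(0))
print("ends",castw(c,[[275,66],[275,124],[277,246]],.067)[:,:2])
print("dots",castw(c,[[383,134],[399,205]],.056)[:,:2], "corners",castw(c,[[220,136],[378,93],[409,236]],.056)[:,:2])
s=arm.observe();print(step(s["position"],s["tool_rot"],[.488,-.265,.0545],down(-.372)))
```

```text
[[261. 123.]
 [288. 123.]
 [288. 254.]
 [261. 254.]] [[ 0.5012 -0.2022]
 [ 0.5202 -0.2097]
 [ 0.4818 -0.3103]
 [ 0.4606 -0.302 ]] [ 0.491 -0.256  0.067]
ends [[ 0.527  -0.1651]
 [ 0.5108 -0.2068]
 [ 0.4759 -0.3   ]]
dots [[ 0.5913 -0.2449]
 [ 0.5871 -0.3087]] corners [[ 0.466  -0.1994]
 [ 0.5985 -0.2115]
 [ 0.589  -0.341 ]]
[ 0.0069  0.0017  0.001   0.1511 -0.4642  9.0528]
```

```bash
python3 -m crank '0 0 0 0.1 -0.4 0 1; 0 0 0 0.1 -0.4 1 1; 0 0 0 0.1 -0.4 2 1; 0 0 0 0.1 -0.4 4 1; 0 0 0 0.1 -0.4 6 1; 0 0 0 0.1 -0.4 8 1; 0 0 0 0.1 -0.4 9 1; 0 0 0 0.1 -0.4 9 1' && python3 -m crank '0 0 0 0 0 0 1; 0 0 0 0 0 0 0.7; 0 0 0 0 0 0 0.4; 0 0 0 0 0 0 0.2; 0 0 0 0 0 0 0; 0 0 0 0 0 0 0; 0 0 0 0 0 0 0; 0 0 0 0 0 0 0'
```

```text
time: 4.87
position: [0.4819, -0.2612, 0.0468]
tool_rot: [[0.363, 0.932, -0.007], [0.932, -0.363, 0.005], [0.002, -0.009, -1.0]]
wrist_force: [-0.7, -0.9, -0.4]
opening: 0.0853
gripper_force: 0.0
time: 5.53
position: [0.4857, -0.2637, 0.0516]
tool_rot: [[0.363, 0.932, 0.0], [0.932, -0.363, -0.0], [-0.0, 0.0, -1.0]]
wrist_force: [-0.8, 0.5, -0.6]
opening: 0.0007
gripper_force: 0.0
```

Run:
```python
from h import *
c=vision.calibration("wrist");im=vision.read_camera("wrist");np.savez("w3.npz",K=c["intrinsics"],T=c["cam_to_world"])
a=vision.read_camera("scene");b=vision.read_camera("top")
o=np.zeros((600,800,3),np.uint8);o[:420,:560]=im;o[:600-420,:560]=o[:180,:560]
o[420:600,0:240]=cv2.resize(a[155:215,300:380],None,fx=3,fy=3);o[0:320,560:800]=cv2.resize(b[170:250,325:385],None,fx=4,fy=4)
cv2.imwrite("pics/w3.png",o);s=arm.observe();print(s["position"],s["opening"],s["wrist_force"])
```

```text
[ 0.4855 -0.2636  0.0513] 0.00014198444827281075 [0.0468 0.0972 0.2203]
```

View pics/w3.png

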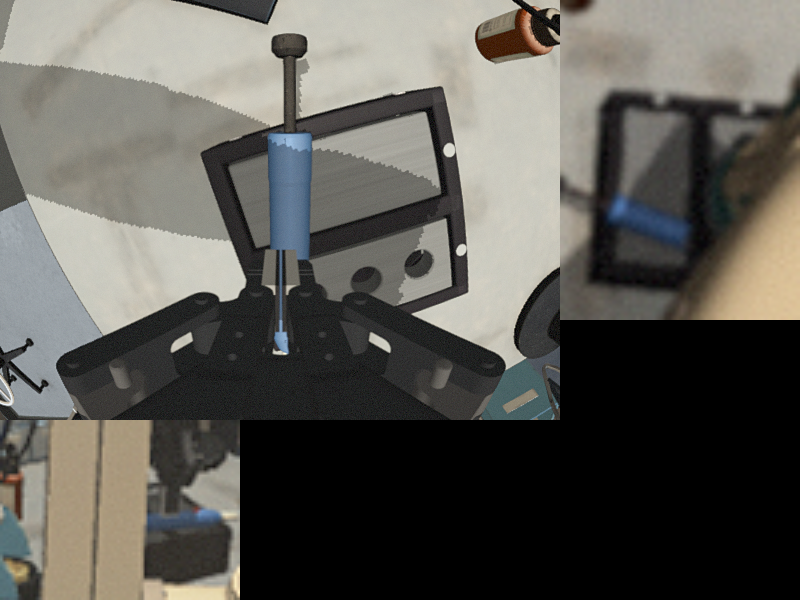

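Run:
```python
from h import *
c=vision.calibration("wrist");T=c["cam_to_world"];K=c["intrinsics"];s=arm.observe()
p=s["position"];R0=s["tool_rot"];print(T[:3,3]-p)
def proj(X):
    v=np.linalg.inv(T)@np.r_[X,1];r=np.arctan2(np.hypot(v[0],v[1]),v[2]);u=v[:2]/np.hypot(v[0],v[1])*r*K[0,0];return u+[K[0,2],K[1,2]]
for d in(-.08,-.05,-.03,-.019,0,.01,.02): print(d,proj(p+R0[:,2]*d))
print("pump mid top",proj(np.array([.488,-.265,.077])),proj(np.array([.488,-.265,.1])))
# dots triangulated: two wrist views w2,w3
A=[];B=[]
for f,px in(("w2.npz",[383,134]),("w3.npz",[449,150]),("w1.npz",[372,142])):
    z=np.load(f);q=castw(dict(intrinsics=z["K"],cam_to_world=z["T"]),px,.0)[0];o=z["T"][:3,3];d=(q-o)/np.linalg.norm(q-o);M=np.eye(3)-np.outer(d,d);A.append(M);B.append(M@o)
print("dot1",np.linalg.solve(sum(A[:2]),sum(B[:2])))
A=[];B=[]
for f,px in(("w2.npz",[399,205]),("w3.npz",[461,250])):
    z=np.load(f);q=castw(dict(intrinsics=z["K"],cam_to_world=z["T"]),px,.0)[0];o=z["T"][:3,3];d=(q-o)/np.linalg.norm(q-o);M=np.eye(3)-np.outer(d,d);A.append(M);B.append(M@o)
print("dot2",np.linalg.solve(sum(A),sum(B)))
```

```text
[0.0242 0.0665 0.1697]
-0.08 [284.9822 332.6548]
-0.05 [284.1439 289.0874]
-0.03 [283.7271 267.944 ]
-0.019 [283.5336 258.2365]
0 [283.2464 243.9525]
0.01 [283.1152 237.4732]
0.02 [282.9955 231.5894]
pump mid top [289.3113 264.6188] [290.6247 288.2094]
dot1 [ 0.5905 -0.2442  0.0591]
dot2 [ 0.5874 -0.309   0.0552]
```

The opened-finger geometry in the earlier view (inner tips 187 px apart for 85 mm) and the tip position at row 250 now put the real fingertips about 30 mm short of the reported TCP. The fingers therefore closed just above the pump. I go lower and watch the force.

```bash
python3 -m crank '0 0 0 0 0 0 0.5; 0 0 0 -0.1 0.25 0 1; 0 0 0 -0.1 0.25 0 1; 0 0 0 -0.1 0.25 0 1; 0 0 0 -0.1 0.25 0 1; 0 0 0 -0.1 0.25 0.7 1; 0 0 0 -0.1 0.25 1.4 1; 0 0 0 -0.1 0.25 2.0 1' && python3 -m crank '0 0 0 0 0 0 1; 0 0 0 0 0 0 0.7; 0 0 0 0 0 0 0.4; 0 0 0 0 0 0 0.2; 0 0 0 0 0 0 0; 0 0 0 0 0 0 0; 0 0 0 0 0 0 0; 0 0 0 0 0 0 0'
```

```text
time: 6.35
position: [0.4871, -0.2652, 0.0303]
tool_rot: [[0.363, 0.932, -0.001], [0.932, -0.363, 0.0], [0.0, -0.001, -1.0]]
wrist_force: [0.2, 0.4, -0.4]
opening: 0.0852
gripper_force: 0.0
time: 7.02
position: [0.4881, -0.2659, 0.0319]
tool_rot: [[0.363, 0.932, 0.001], [0.932, -0.363, -0.001], [-0.0, 0.001, -1.0]]
wrist_force: [0.4, 0.1, 1.8]
opening: 0.0191
gripper_force: 60.6
```

Gripped (19 mm opening). The reported TCP is about 30 mm past the real tips; I account for that from now on.

```bash
python3 -m crank '0 0 0 0 0 -1 0; 0 0 0 0 0 -3 0; 0 0 -0.03 0 0 -5.5 0; 0 0 -0.1 0 -3 -6 0; 0 0 -0.2 -0.5 -6 -6 0; 0 0 -0.3 -2 -9 -6 0; 0 0 -0.37 -3 -11.5 -6 0; 0 0 -0.37 -3 -12.5 -6 0'
python3 - <<'E'
from h import *
s=arm.observe();print(step(s["position"],s["tool_rot"],[.36,-.25,-.022],down(0)),s["opening"],s["gripper_force"])
E
```

```text
time: 7.68
position: [0.3563, -0.2469, 0.0912]
tool_rot: [[0.001, 1.0, -0.003], [1.0, -0.001, 0.001], [0.001, -0.003, -1.0]]
wrist_force: [0.3, 0.4, -1.3]
opening: 0.0189
gripper_force: 60.1
[-0.003  -0.0013 -0.0009 -0.3225  0.401  11.3138] 0.01892616228092448 60.134185552597046
```

```bash
python3 -m crank '0 0 0 0 0.2 3 0; 0 0 0 0 0.2 6 0; 0 0 0 0 0.2 8.5 0; 0 0 0 0 0.2 10 0; 0 0 0 0 0.2 10.8 0; 0 0 0 0 0.2 11.2 0; 0 0 0 0 0.2 11.2 0; 0 0 0 0 0.2 11.2 0'
```

```text
time: 8.35
position: [0.363, -0.2488, -0.0199]
tool_rot: [[0.001, 1.0, 0.001], [1.0, -0.001, -0.001], [-0.001, 0.001, -1.0]]
wrist_force: [1.1, -0.1, -0.6]
opening: 0.0189
gripper_force: 60.2
```

```bash
python3 -m crank '0 0 0 0 0 0.2 0; 0 0 0 0 0 0.3 0; 0 0 0 0 0 0.3 0; 0 0 0 0 0 0.3 0.3; 0 0 0 0 0 0.3 0.6; 0 0 0 0 0 0.3 0.9; 0 0 0 0 0 0.3 1; 0 0 0 0 0 0.3 1' && python3 -m crank '0 0 0 0 0 0 1; 0 0 0 0 0 0 1; 0 0 0 0 0 -3 1; 0 0 0 0 0 -7 1; 0 0 0 0 0 -11 0.8; 0 0 0 0 0 -15 0.4; 0 0 0 0 0 -18 0; 0 0 0 0 0 -18 0'
python3 - <<'E'
from h import *
c=vision.calibration("wrist");im=vision.read_camera("wrist");np.savez("w4.npz",K=c["intrinsics"],T=c["cam_to_world"]);cv2.imwrite("pics/w4.png",im)
s=arm.observe();print(s["position"])
E
```

```text
time: 9.02
position: [0.3622, -0.2482, -0.0236]
tool_rot: [[0.001, 1.0, 0.0], [1.0, -0.001, -0.0], [-0.0, 0.0, -1.0]]
wrist_force: [0.6, -0.2, 0.7]
opening: 0.0726
gripper_force: 0.0
time: 9.68
position: [0.3662, -0.2519, 0.1634]
tool_rot: [[0.001, 1.0, 0.01], [1.0, -0.001, -0.009], [-0.009, 0.01, -1.0]]
wrist_force: [1.3, -0.4, 0.0]
opening: 0.0387
gripper_force: 0.0
[ 0.3648 -0.2506  0.1604]
```

View pics/w4.png

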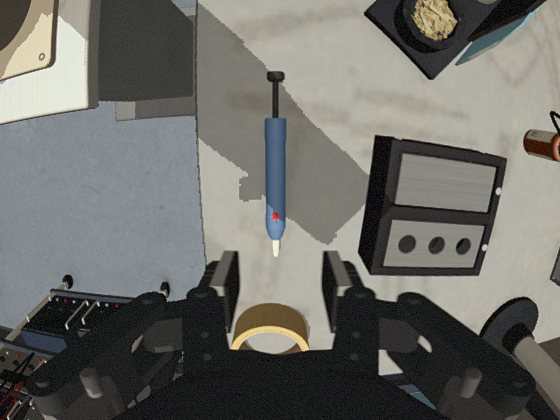

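The pump lies flat on the bench: barrel from (275,118) to (275,240), nozzle down. The case is clear, with the plain bar at (445,183), the drilled bar at (436,245) and the dots at (499,191) and (484,248).

Run:
```python
from h import *
z=np.load("w4.npz");c=dict(intrinsics=z["K"],cam_to_world=z["T"]);t=cv2.imread("pics/w4.png");g=cv2.cvtColor(t,cv2.COLOR_BGR2GRAY)
m=cv2.inRange(g,85,255)
for n,(x0,x1,y0,y1) in dict(plain=(392,497,148,216),drilled=(383,487,202,272)).items():
    w=np.zeros_like(m);w[y0:y1,x0:x1]=m[y0:y1,x0:x1];w=cv2.morphologyEx(w,cv2.MORPH_OPEN,np.ones((3,3)))
    k=max(cv2.findContours(w,0,1)[0],key=cv2.contourArea);b=cv2.boxPoints(cv2.minAreaRect(k));q=castw(c,b,.056)[:,:2]
    print(n,b.tolist(),q.tolist(),q.mean(0))
    for i in range(4): e=q[(i+1)%4]-q[i];print(np.hypot(*e),np.degrees(np.arctan2(e[1],e[0])))
print(castw(c,[[499,191],[484,248]],.056)[:,:2])
```

```text
plain [[394.4423522949219, 203.2750701904297], [401.0390319824219, 152.7007293701172], [495.7751159667969, 165.05760192871094], [489.1784362792969, 215.63194274902344]] [[0.4710298052395112, -0.2582520796882972], [0.473562038147162, -0.21109292986600137], [0.5836907794466466, -0.2177439721121399], [0.5848381519740711, -0.2715637744817905]] [ 0.5283 -0.2397]
0.047227085612605156 86.92642759968331
0.1103293978192971 -3.456085573545492
0.05383203127158528 -88.77870887977132
0.11458420922940873 173.32866140804444
drilled [[383.591796875, 265.3285217285156], [386.58453369140625, 218.94094848632812], [483.2467041015625, 225.17721557617188], [480.25396728515625, 271.5647888183594]] [[0.4673371483137947, -0.32194313728969615], [0.46468605580056843, -0.2734778004111452], [0.5789392903174916, -0.2820512973892707], [0.5894108083955288, -0.33761297422804665]] [ 0.5251 -0.3038]
0.04853779115560485 93.13100440371228
0.11457445809609124 -4.291399551010553
0.05653983218930909 -79.32685514262484
0.12307527077128559 172.68529733386634
[[ 0.5931 -0.2447]
 [ 0.5867 -0.3086]]
```

```bash
python3 -m crank '0 0 -0.12 0 3 0 0; 0 0 -0.24 0 6 0 0; 0 0 -0.36 0.2 9 0 0; 0 0 -0.48 0.4 12 0 0; 0 0 -0.6 0.6 15 0 0; 0 0 -0.72 0.7 18 1 0; 0 0 -0.84 0.7 20 2 0; 0 0 -0.95 0.7 20.2 3 0' && python3 -m crank '0 0 -0.12 0 0 2 0; 0 0 -0.24 0 0 4 0; 0 0 -0.36 0 0 5 0; 0 0 -0.48 0 0 6 0; 0 0 -0.54 0 0 6 0; 0 0 -0.54 0 0 6 0; 0 0 -0.54 0 0 6 0; 0 0 -0.54 0 0 6 0';  python3 - <<'E'
from h import *
s=arm.observe();print(step(s["position"],s["tool_rot"],[.5675,-.2433,.036],down(1.492)),s["q"])
E
```

```text
time: 10.4
position: [0.5673, -0.2411, 0.124]
tool_rot: [[-0.817, 0.576, 0.001], [0.576, 0.817, 0.0], [-0.0, 0.001, -1.0]]
wrist_force: [0.3, -0.5, 0.3]
opening: 0.0003
gripper_force: 0.0
time: 11.07
position: [0.5638, -0.2412, 0.0657]
tool_rot: [[-0.997, 0.083, -0.001], [0.083, 0.997, 0.0], [0.001, 0.0, -1.0]]
wrist_force: [0.5, -0.8, 1.3]
opening: -0.0001
gripper_force: 0.0
[ 0.0004 -0.0008 -0.0044 -0.3885 -0.1829  2.9693] [-0.5096  0.3597 -0.2227  0.9893 -0.     -0.4263]
```

```bash
python3 -m crank '0 0 0 -0.35 -0.2 1 0; 0 0 0 -0.35 -0.2 2 0; 0 0 0 -0.35 -0.2 2.7 0; 0 0 0 -0.35 -0.2 3 0; 0 0 0 -0.35 -0.2 3.2 0; 0 0 0 -0.35 -0.2 3.4 0; 0 0 0 -0.35 -0.2 3.6 0; 0 0 0 -0.35 -0.2 3.8 0' && python3 -m crank '0 0 0 0 0 0.2 0; 0 0 0 0 0 0.4 0; 0 0 0 0 0 0.6 0; 0 0 0 0 0 0.8 0; 0 0 0 0 0 1.0 0; 0 0 0 0 0 1.2 0; 0 0 0 0 0 1.4 0; 0 0 0 0 0 1.6 0'
```

```text
time: 11.73
position: [0.5679, -0.2438, 0.0285]
tool_rot: [[-0.997, 0.082, 0.001], [0.082, 0.997, -0.0], [-0.001, -0.0, -1.0]]
wrist_force: [0.4, -0.1, 0.4]
opening: -0.0001
gripper_force: 0.2
time: 12.4
position: [0.5686, -0.244, 0.0133]
tool_rot: [[-0.997, 0.082, 0.002], [0.082, 0.997, -0.0], [-0.002, -0.0, -1.0]]
wrist_force: [-0.1, 1.0, 9.6]
opening: -0.0002
gripper_force: 4.0
```

```bash
python3 -m crank '0 0 0 0 0 0.2 0; 0 0 0 0 0 0.4 0; 0 0 0 0 0 0.6 0; 0 0 0 0 0 0.8 0; 0 0 0 0 0 1.0 0; 0 0 0 0 0 1.1 0; 0 0 0 0 0 1.2 0; 0 0 0 0 0 1.2 0'
```

```text
time: 13.07
position: [0.5754, -0.2464, 0.0084]
tool_rot: [[-0.997, 0.081, 0.015], [0.081, 0.997, -0.005], [-0.015, -0.004, -1.0]]
wrist_force: [1.8, 3.2, 28.7]
opening: -0.0002
gripper_force: 11.7
```

Run:
```python
from h import *
im=vision.read_camera("wrist");a=vision.read_camera("scene")
o=np.zeros((600,800,3),np.uint8);o[:420,:560]=im
o[420:600,0:300]=cv2.resize(a[155:215,300:400],None,fx=3,fy=3)
cv2.imwrite("pics/w5.png",o);s=arm.observe();print(s["position"],s["wrist_force"])
```

```text
[ 0.5754 -0.2464  0.0084] [-0.1401  3.8548 28.3718]
```

View pics/w5.png

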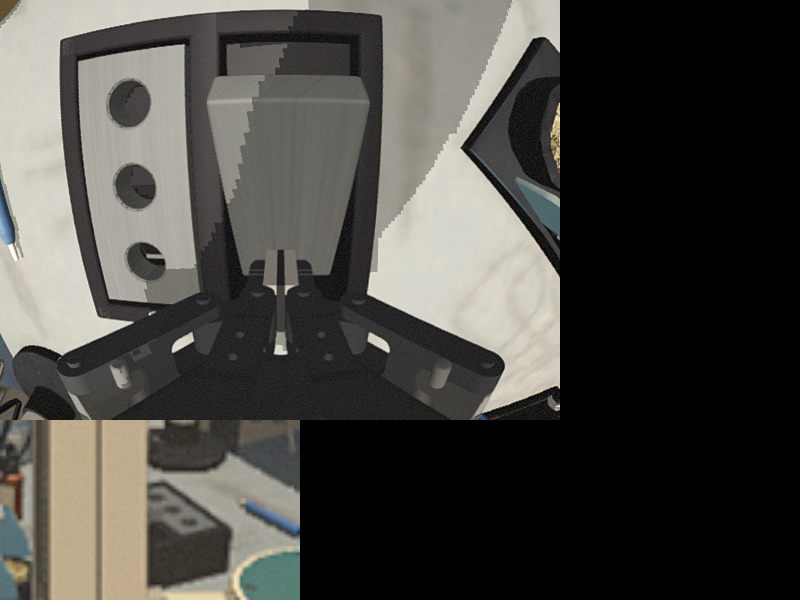

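The plain bar is tipped up: raised end face between (207,102) and (369,102), with the pocket's near floor showing behind it. The drilled bar is still flush. Now I retract.

```bash
python3 -m crank '0 0 0 0 0 -1 0; 0 0 0 0 0 -2 0; 0 0 0 0 0 -4 0; 0 0 0 0 0 -7 0.3; 0 0 0 0 0 -10 0.6; 0 0 0 0 0 -13 1; 0 0 0 0 0 -14 1; 0 0 0 0 0 -14 1'
python3 - <<'E'
from h import *
c=vision.calibration("wrist");im=vision.read_camera("wrist");np.savez("w6.npz",K=c["intrinsics"],T=c["cam_to_world"]);cv2.imwrite("pics/w6.png",im)
s=arm.observe();print(s["position"])
E
```

```text
time: 13.83
position: [0.5695, -0.2449, 0.1436]
tool_rot: [[-0.997, 0.082, 0.005], [0.082, 0.997, -0.003], [-0.005, -0.003, -1.0]]
wrist_force: [1.0, -0.5, -0.7]
opening: 0.0605
gripper_force: 0.0
[ 0.568  -0.2441  0.1411]
```

View pics/w6.png

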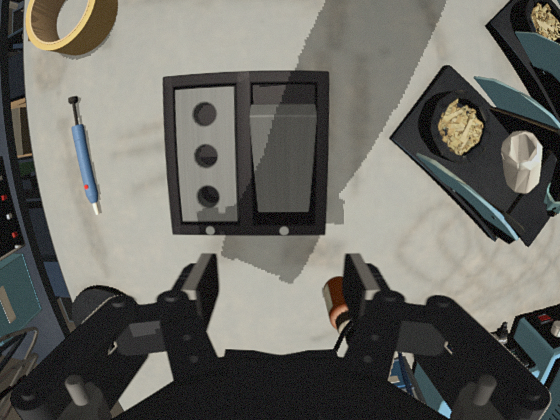

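The bar leans by itself. The top corner of its raised end runs from (250,116) to (316,116) and the underside corner is at row 104. The drilled bar is flush in the left pocket of this view.

```bash
cat >> h.py <<'E'
def tool(yawx,lean):
    "closing line perpendicular to direction yawx; hand leaning by lean towards +yawx (top away)"
    u=np.array([np.cos(yawx),np.sin(yawx),0]);y=np.array([-u[1],u[0],0])
    z=-np.cos(lean)*np.array([0,0,1.])-np.sin(lean)*u
    return np.c_[np.cross(y,z),y,z]
E
python3 - <<'E'
from h import *
z=np.load("w6.npz");c=dict(intrinsics=z["K"],cam_to_world=z["T"]);t=cv2.imread("pics/w6.png")
g=cv2.cvtColor(t,cv2.COLOR_BGR2GRAY).astype(int);print("col283",g[80:125,283].tolist());print("row118",g[118,240:332].tolist())
a=np.deg2rad(-4.5);u=np.array([np.cos(a),np.sin(a)]);v=np.array([-u[1],u[0]])
ctr=np.array([.5249,-.2717])
for px,zz in(([250,116],.084),([316,116],.084),([283,104],.071),([211,231],.056),([284,231],.056),([163,74],.056),([329,71],.056)):
    q=castw(c,px,zz)[0,:2];print(px,q,"case",np.array([(q-ctr)@u,(q-ctr)@v])*1000)
s=arm.observe();p=s["position"];print(p)
th=np.deg2rad(35)
# nominal bar end in case coords: measured top corner x is printed above
E
```

```text
col283 [71, 55, 28, 13, 33, 79, 87, 82, 81, 74, 76, 65, 66, 64, 64, 42, 45, 43, 39, 38, 37, 46, 28, 48, 59, 71, 74, 74, 73, 79, 73, 74, 75, 71, 80, 88, 88, 78, 78, 74, 78, 75, 80, 78, 79]
row118 [57, 64, 68, 70, 71, 68, 74, 74, 69, 81, 101, 113, 111, 114, 110, 117, 114, 115, 115, 115, 116, 118, 113, 112, 117, 114, 118, 116, 114, 112, 114, 112, 115, 115, 81, 75, 79, 74, 80, 80, 77, 75, 78, 78, 73, 73, 75, 85, 78, 79, 73, 81, 81, 80, 77, 82, 76, 76, 79, 77, 77, 76, 82, 78, 75, 80, 77, 76, 74, 80, 78, 79, 78, 76, 76, 77, 59, 30, 35, 41, 35, 51, 37, 37, 32, 35, 24, 27, 43, 113, 116, 116]
[250, 116] [ 0.4951 -0.2603] case [-30.5739   9.0144]
[316, 116] [ 0.4988 -0.2145] case [-30.4908  55.0203]
[283, 104] [ 0.4884 -0.2366] case [-39.1843  32.0897]
[211, 231] [ 0.5874 -0.3064] case [ 65.0396 -29.6979]
[284, 231] [ 0.5921 -0.2441] case [64.8522 32.8264]
[163, 74] [ 0.4514 -0.3309] case [-68.6763 -64.7422]
[329, 71] [ 0.4638 -0.1986] case [-66.6127  68.0963]
[ 0.568  -0.2441  0.1411]
```

Run:
```python
from h import *
a=np.deg2rad(-4.5);u=np.array([np.cos(a),np.sin(a)]);v=np.array([-u[1],u[0]]);ctr=np.array([.5249,-.2717])
g=np.r_[ctr+u*-.0233+v*.032,.0693]
Rt=tool(a,np.deg2rad(15));t=g+Rt[:,2]*.043
s=arm.observe();pre=t-Rt[:,2]*.06
print(g,t,step(s["position"],s["tool_rot"],pre,Rt),step(pre,Rt,t,Rt))
np.savez("grasp.npz",t=t,R=Rt,g=g)
```

```text
[ 0.5042 -0.238   0.0693] [ 0.4931 -0.2371  0.0278] [-0.0005  0.2636 -0.0035  5.9829  0.0918  5.5257] [ 0.  0.  0.  0. -0.  6.]
```

```bash
python3 -m crank '0 0.06 0 2 0.1 0 1; 0 0.12 0 4 0.1 1 1; 0 0.18 0 6 0.1 2 1; 0 0.24 0 6 0.1 3.5 1; 0 0.264 0 6 0.1 5 1; 0 0.264 0 6 0.1 5.5 1; 0 0.264 0 6 0.1 5.5 1; 0 0.264 0 6 0.1 5.5 1';  python3 - <<'E'
from h import *
s=arm.observe();z=np.load("grasp.npz");print(step(s["position"],s["tool_rot"],z["t"],z["R"]))
E
```

```text
time: 14.55
position: [0.5063, -0.237, 0.0839]
tool_rot: [[-0.961, 0.082, -0.263], [0.078, 0.997, 0.023], [0.264, 0.001, -0.965]]
wrist_force: [0.8, -0.1, 0.4]
opening: 0.0852
gripper_force: 0.0
[ 0.0022 -0.0052 -0.0028 -0.213  -0.122   5.764 ]
```

```bash
python3 -m crank '0 0 0 -0.1 -0.05 2 1; 0 0 0 -0.1 -0.05 3.5 1; 0 0 0 -0.1 -0.05 4.6 1; 0 0 0 -0.1 -0.05 5.3 1; 0 0 0 -0.1 -0.05 5.7 1; 0 0 0 -0.1 -0.05 5.85 1; 0 0 0 -0.1 -0.05 5.85 1; 0 0 0 -0.1 -0.05 5.85 1'
```

```text
time: 15.22
position: [0.4941, -0.2374, 0.0293]
tool_rot: [[-0.962, 0.082, -0.259], [0.079, 0.997, 0.021], [0.26, -0.001, -0.966]]
wrist_force: [-0.2, 0.1, -0.2]
opening: 0.0852
gripper_force: 0.0
```

```bash
python3 -m crank '0 0 0 0 0 0 0.8; 0 0 0 0 0 0 0.6; 0 0 0 0 0 0 0.45; 0 0 0 0 0 0 0.2; 0 0 0 0 0 0 0; 0 0 0 0 0 0 0; 0 0 0 0 0 0 0; 0 0 0 0 0 0 0'
```

```text
time: 15.88
position: [0.4943, -0.2376, 0.0301]
tool_rot: [[-0.963, 0.081, -0.259], [0.079, 0.997, 0.02], [0.26, -0.001, -0.966]]
wrist_force: [-1.1, 0.4, 6.5]
opening: 0.0468
gripper_force: 67.6
```

```bash
python3 -m crank '0 0 0 0.13 0 -0.5 0; 0 0 0 0.4 0 -1.5 0; 0 0 0 0.8 0 -3 0; 0 0 0 1.3 0 -5 0; 0 0 0 2 0 -7.4 0; 0 0 0 2.9 0 -10.6 0; 0 0 0 3.8 0 -14 0; 0 0 0 4.3 0 -16 0'
python3 - <<'E'
from h import *
s=arm.observe();print(s["opening"],s["gripper_force"])
R1=tool(np.deg2rad(-4.5),np.deg2rad(-20))
for q in([.42,-.12,.27],):print(step(s["position"],s["tool_rot"],q,R1),step(np.array(q),R1,[.37,.16,.27],tool(np.deg2rad(12.5),np.deg2rad(-20))))
c=vision.calibration("wrist");im=vision.read_camera("wrist");cv2.imwrite("pics/w7.png",im);np.savez("w7.npz",K=c["intrinsics"],T=c["cam_to_world"])
E
```

```text
time: 16.55
position: [0.4944, -0.2375, 0.1981]
tool_rot: [[-0.963, 0.082, -0.257], [0.079, 0.997, 0.02], [0.258, -0.001, -0.966]]
wrist_force: [0.1, -0.9, -2.7]
opening: 0.0472
gripper_force: 62.3
0.04717158584841487 62.26359486579895
[-0.0016 -0.6101 -0.0032  9.9484 11.0905 -4.8014] [-0.1015  0.     -0.2788  6.7483 27.5214 -2.4562]
```

View pics/w7.png

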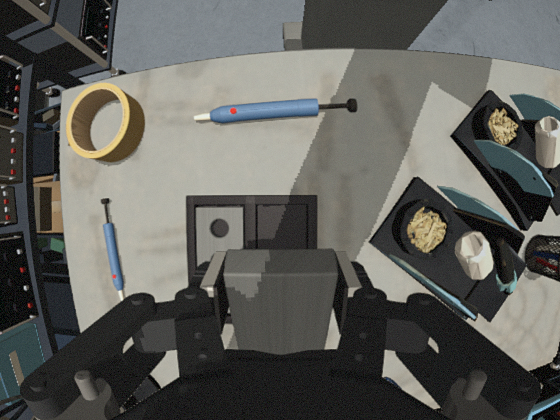

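The bar is held across its width, its end face at rows 250–275, centred between the pads. The pump and drilled bar are as they should be. I now measure the spreader in both views and work out the place pose.

Run:
```python
from h import *
t=cv2.imread("pics/scene0.png");hsv=cv2.cvtColor(t,cv2.COLOR_BGR2HSV);m=cv2.inRange(hsv,(0,0,205),(180,40,255));w=np.zeros_like(m);w[252:298,158:226]=m[252:298,158:226]
k=max(cv2.findContours(w,0,1)[0],key=cv2.contourArea);c=vision.calibration("scene");h=cv2.convexHull(k);ap=cv2.approxPolyDP(h,4,True)[:,0];print(ap.tolist(),cast(c,ap,.022)[:,:2])
q=cast(c,k[:,0],.022)[:,:2].astype(np.float32);r=cv2.minAreaRect(q);print(r)
# place pose
a=np.deg2rad(-4.5);u=np.r_[np.cos(a),np.sin(a),0];v=np.r_[-u[1],u[0],0];k3=np.r_[0,0,1.];th=np.deg2rad(35)
Rb=np.c_[np.cos(th)*u-np.sin(th)*k3,v,np.sin(th)*u+np.cos(th)*k3]
g=np.load("grasp.npz")["g"];cen=g+Rb@[.041,0,-.008]
Rg=np.array([[-.963,.081,-.259],[.079,.997,.020],[.26,-.001,-.966]]);Rg=R.from_matrix(Rg).as_matrix();pg=np.array([.4943,-.2376,.0301])
oc=Rb.T@(pg-cen);Ro=Rb.T@Rg;print("tcp in bar",oc)
def place(c3,yaw):
    B=R.from_euler("z",yaw).as_matrix();return c3+B@oc,B@Ro
np.savez("off.npz",oc=oc,Ro=Ro)
pt,Rt=place(np.array([.4121,.3547,.022]),np.deg2rad(12.5));print(pt,Rt)
s=arm.observe();p0,R0=s["position"],s["tool_rot"]
w1,R1=place(np.array([.45,-.12,.30]),0);w2,R2=place(np.array([.41,.13,.30]),.12);w3,R3=place(np.array([.4121,.3547,.12]),np.deg2rad(12.5))
print(step(p0,R0,w1,R1),step(w1,R1,w2,R2),step(w2,R2,w3,R3),w1,w2,w3)
```

```text
[[170, 262], [184, 256], [208, 274], [193, 280]] [[0.4665 0.388 ]
 [0.474  0.344 ]
 [0.3634 0.3216]
 [0.3593 0.3662]]
((0.4152824580669403, 0.3557104468345642), (0.11554554104804993, 0.0483999140560627), 11.951093673706055)
tcp in bar [-0.0266 -0.0004 -0.0298]
[ 0.3862  0.3485 -0.0078] [[-0.9184 -0.2136  0.3331]
 [-0.2006  0.9769  0.0735]
 [-0.3411  0.0007 -0.94  ]]
[-0.0086 -0.6033 -0.0797  9.7153 11.1541 -4.6034] [-0.0409  0.0001 -0.1128  3.8103 24.6701 -1.3647] [-0.0335  0.0001 -0.0923  3.4643 22.0187 17.9073] [ 0.4234 -0.1204  0.2702] [0.3836 0.1264 0.2702] [0.3862 0.3485 0.0902]
```

```bash
python3 -m crank '0 -0.05 0 1 0.5 -1 0; 0 -0.15 0 2 1.5 -2.5 0; 0 -0.25 -0.02 3.5 3 -4 0; 0 -0.35 -0.04 5 5 -4.6 0; 0 -0.45 -0.06 6.5 7 -4.6 0; 0 -0.55 -0.08 8 9 -4.6 0; 0 -0.6 -0.08 9.7 11.2 -4.6 0; 0 -0.603 -0.08 9.7 11.2 -4.6 0' && python3 -m crank '0 0 0 0.5 3 -0.2 0; 0 0 -0.02 1 6 -0.4 0; -0.01 0 -0.04 1.5 9.5 -0.5 0; -0.02 0 -0.06 2 13 -0.7 0; -0.03 0 -0.08 2.5 16.5 -0.9 0; -0.04 0 -0.1 3 20 -1.1 0; -0.04 0 -0.11 3.6 23 -1.3 0; -0.04 0 -0.113 3.8 24.7 -1.4 0'
python3 - <<'E'
from h import *
o=np.load("off.npz");B=R.from_euler("z",np.deg2rad(12.3)).as_matrix();s=arm.observe()
for h in(.15,.05):print(step(s["position"],s["tool_rot"],np.array([.4135,.355,h])+B@o["oc"],B@o["Ro"]))
print(s["q"],s["opening"])
E
```

```text
time: 17.27
position: [0.4139, -0.1132, 0.2605]
tool_rot: [[-0.945, 0.002, 0.328], [0.002, 1.0, 0.001], [-0.328, 0.002, -0.945]]
wrist_force: [-1.2, -0.0, -4.8]
opening: 0.0469
gripper_force: 62.8
time: 17.93
position: [0.3789, 0.1307, 0.2622]
tool_rot: [[-0.938, -0.12, 0.327], [-0.114, 0.993, 0.038], [-0.329, -0.002, -0.944]]
wrist_force: [0.5, -0.9, -3.7]
opening: 0.0468
gripper_force: 63.6
[-0.0332 -0.0133 -0.085   1.3558 21.5924 14.5132]
[-0.0332 -0.0133 -0.085   4.6425 21.6134 23.9577]
[ 0.1905 -0.4247 -0.5988  1.0627 -0.0249  0.0654] 0.04678902269115411
```

```bash
python3 -m crank '0 0 0 0 3 0 0; 0 0 -0.01 0 6 0 0; -0.01 0 -0.03 0 9 0.5 0; -0.02 0 -0.05 0 12.5 2 0; -0.03 0 -0.07 0.2 16 5 0; -0.033 -0.01 -0.085 0.7 19.5 9 0; -0.033 -0.013 -0.085 1.2 21.6 12.5 0; -0.033 -0.013 -0.085 1.35 21.6 14.5 0' && python3 -m crank '0 0 0 0 0 0 0; 0 0 0 0 0 0 0; 0 0 0 0 0 0 0; 0 0 0 0 0 0 0; 0 0 0 0 0 0 0; 0 0 0 0 0 0 0; 0 0 0 0 0 0 0; 0 0 0 0 0 0 0'
python3 - <<'E'
from h import *
o=np.load("off.npz");B=R.from_euler("z",np.deg2rad(12.3)).as_matrix();s=arm.observe()
for h in(.04,.022):print(step(s["position"],s["tool_rot"],np.array([.4135,.355,h])+B@o["oc"],B@o["Ro"]))
c=vision.calibration("wrist");im=vision.read_camera("wrist");cv2.imwrite("pics/w8.png",im);np.savez("w8.npz",K=c["intrinsics"],T=c["cam_to_world"])
cv2.imwrite("pics/top8.png",vision.read_camera("top"));cv2.imwrite("pics/scene8.png",vision.read_camera("scene"))
g=cv2.cvtColor(im,cv2.COLOR_BGR2GRAY)
hsv=cv2.cvtColor(im,cv2.COLOR_BGR2HSV)
for n,m in(("green",cv2.inRange(hsv,(50,70,50),(85,255,255))),("white",cv2.inRange(hsv,(0,0,215),(180,40,255)))):
    for k in sorted(cv2.findContours(m,0,1)[0],key=cv2.contourArea)[-3:]:print(n,cv2.contourArea(k),cv2.boundingRect(k))
E
```

```text
time: 18.6
position: [0.3902, 0.3491, 0.1197]
tool_rot: [[-0.919, -0.21, 0.335], [-0.198, 0.978, 0.072], [-0.342, 0.0, -0.94]]
wrist_force: [-0.0, 0.4, -3.6]
opening: 0.0471
gripper_force: 63.8
time: 19.27
position: [0.3923, 0.3466, 0.123]
tool_rot: [[-0.918, -0.206, 0.338], [-0.193, 0.979, 0.072], [-0.346, 0.0, -0.938]]
wrist_force: [-0.1, 0.3, -2.7]
opening: 0.0468
gripper_force: 64.4
[-0.0018  0.0052 -0.0039  4.291   0.3171 10.4383]
[-0.0018  0.0052 -0.0039  4.9137  0.3165 12.1272]
green 64.5 (458, 304, 11, 18)
green 4262.5 (431, 247, 115, 77)
green 7640.5 (222, 97, 123, 136)
white 39.5 (530, 167, 14, 9)
white 91.5 (312, 103, 14, 9)
white 460.5 (300, 168, 12, 64)
```

Run:
```python
from h import *
o=np.load("off.npz")
def proj(z,X):
    K=z["K"];V=(np.linalg.inv(z["T"])@np.c_[X,np.ones(len(X))].T).T[:,:3];n=np.hypot(V[:,0],V[:,1]);r=np.arctan2(n,V[:,2])
    return V[:,:2]/n[:,None]*(r*K[0,0])[:,None]+[K[0,2],K[1,2]]
s=arm.observe();B=s["tool_rot"]@o["Ro"].T;c=s["position"]-B@o["oc"];print("bar model",c,B[:,2])
z=np.load("w8.npz");X=np.array([[-.055,y,h] for h in(0,.016) for y in(-.024,.024)])
pp=proj(z,c+X@B.T);print(pp)
g=cv2.cvtColor(cv2.imread("pics/w8.png"),cv2.COLOR_BGR2GRAY)
g7=cv2.cvtColor(cv2.imread("pics/w7.png"),cv2.COLOR_BGR2GRAY)
x=280
print(g[220:300:2,x].tolist(),g7[220:300:2,x].tolist());print(g[262,205:355:3].tolist())
```

```text
bar model [0.4177 0.3525 0.1521] [-0.0041  0.0002  1.    ]
[[226.3201 243.9845]
 [333.8804 243.6875]
 [221.5895 270.1689]
 [338.6352 269.8673]]
[154, 152, 154, 153, 153, 152, 144, 52, 165, 157, 159, 160, 162, 160, 149, 50, 36, 37, 44, 40, 50, 46, 48, 35, 46, 47, 49, 69, 72, 77, 75, 78, 76, 72, 73, 72, 70, 72, 75, 74] [70, 67, 42, 46, 48, 42, 46, 40, 41, 44, 49, 32, 40, 44, 48, 64, 64, 60, 69, 61, 64, 68, 72, 64, 66, 63, 65, 91, 86, 76, 78, 83, 80, 78, 79, 72, 80, 81, 81, 78]
[27, 20, 74, 76, 75, 83, 12, 44, 48, 41, 44, 48, 43, 46, 50, 42, 45, 48, 52, 50, 45, 52, 47, 45, 43, 46, 46, 49, 37, 39, 49, 42, 46, 43, 46, 34, 43, 53, 42, 46, 43, 43, 42, 46, 21, 79, 83, 74, 74, 22]
```

```bash
python3 -m crank '0 0 0 0.6 0.3 0.5 0; 0 0 0 1.3 0.3 2.5 0; 0 0 0 2.2 0.3 5 0; 0 0 0 3.2 0.3 7.5 0; 0 0 0 4 0.3 9.5 0; 0 0 0 4.5 0.3 10.7 0; 0 0 0 4.8 0.3 11.4 0; 0 0 0 4.8 0.3 11.4 0'
python3 - <<'E'
from h import *
o=np.load("off.npz");s=arm.observe();B=s["tool_rot"]@o["Ro"].T;print(s["position"]-B@o["oc"],B[:,0],B[:,2])
E
```

```text
time: 20.08
position: [0.3838, 0.3474, -0.0039]
tool_rot: [[-0.92, -0.207, 0.334], [-0.195, 0.978, 0.069], [-0.341, -0.002, -0.94]]
wrist_force: [-1.4, -1.1, -4.4]
opening: 0.0471
gripper_force: 64.4
[0.4097 0.3535 0.0259] [ 0.9777  0.2099 -0.0003] [-0.0002  0.0025  1.    ]
```

```bash
python3 -m crank '0 0 0 -0.05 0.1 0.1 0; 0 0 0 0 0.1 0.2 0; 0 0 0 0 0.1 0.3 0; 0 0 0 0 0.1 0.4 0; 0 0 0 0.05 0.1 0.5 0; 0 0 0 0.05 0.1 0.5 0; 0 0 0 0.05 0.1 0.5 0; 0 0 0 0.05 0.1 0.5 0'
python3 - <<'E'
from h import *
o=np.load("off.npz");s=arm.observe();B=s["tool_rot"]@o["Ro"].T;print(s["position"]-B@o["oc"],B[:,0],B[:,2])
E
```

```text
time: 20.75
position: [0.3881, 0.3485, -0.0052]
tool_rot: [[-0.918, -0.205, 0.341], [-0.193, 0.979, 0.068], [-0.347, -0.003, -0.938]]
wrist_force: [0.7, -5.6, -1.2]
opening: 0.0469
gripper_force: 65.0
[0.4138 0.3545 0.0248] [0.9782 0.2074 0.0068] [-0.0075  0.0026  1.    ]
```

```bash
python3 -m crank '0 0 0 0.1 0 0.05 0; 0 0 0 0.2 0 0.1 0; 0 0 0 0.2 0 0.15 0; 0 0 0 0.25 0 0.2 0; 0 0 0 0.25 0 0.2 0; 0 0 0 0.25 0 0.2 0; 0 0 0 0.25 0 0.2 0; 0 0 0 0.25 0 0.2 0'
python3 - <<'E'
from h import *
o=np.load("off.npz");s=arm.observe();B=s["tool_rot"]@o["Ro"].T;print(s["position"]-B@o["oc"],B[:,0],B[:,2],s["ft_torque"])
E
```

```text
time: 21.42
position: [0.388, 0.3484, -0.007]
tool_rot: [[-0.917, -0.204, 0.344], [-0.192, 0.979, 0.068], [-0.35, -0.004, -0.937]]
wrist_force: [1.8, -6.5, 0.6]
opening: 0.0468
gripper_force: 65.6
[0.4136 0.3544 0.0231] [0.9784 0.2066 0.0097] [-0.0105  0.0025  0.9999] [-1.5915  0.0751 -0.5037]
```

A lateral force of −6.5 N in y suggests a fingertip is catching the spreader edge. I lift a little, shift 2.5 mm towards −y and lower again.

```bash
python3 -m crank '0 0 0 -0.1 0 -0.3 0; 0 0 0 -0.2 0 -0.6 0; 0 0 0 -0.2 -0.1 -0.6 0; 0 0 0 -0.2 -0.25 -0.6 0; 0 0 0 -0.2 -0.25 -0.6 0; 0 0 0 -0.2 -0.25 -0.6 0; 0 0 0 -0.2 -0.25 -0.6 0; 0 0 0 -0.2 -0.25 -0.6 0';python3 - <<'E'
from h import *
o=np.load("off.npz");s=arm.observe();B=s["tool_rot"]@o["Ro"].T;print(s["position"]-B@o["oc"],B[:,0],B[:,2],s["ft_torque"])
# wrist check of spreader/bar
im=vision.read_camera("wrist");c=vision.calibration("wrist");cv2.imwrite("pics/w9.png",im);np.savez("w9.npz",K=c["intrinsics"],T=c["cam_to_world"])
hsv=cv2.cvtColor(im,cv2.COLOR_BGR2HSV);g=cv2.inRange(hsv,(45,60,40),(90,255,255))
k=max(cv2.findContours(g,0,1)[0],key=cv2.contourArea);h=cv2.approxPolyDP(cv2.convexHull(k),4,True)[:,0]
print(cv2.boundingRect(k),h.tolist(),castw(dict(intrinsics=c["intrinsics"],cam_to_world=c["cam_to_world"]),h,.006)[:,:2])
E
```

```text
time: 22.08
position: [0.3858, 0.3473, -0.0025]
tool_rot: [[-0.918, -0.207, 0.338], [-0.194, 0.978, 0.072], [-0.346, 0.0, -0.938]]
wrist_force: [0.7, 1.3, -3.2]
opening: 0.0468
gripper_force: 64.9
[0.4116 0.3533 0.0274] [0.9778 0.2095 0.0047] [-0.0047 -0.0007  1.    ] [-0.0428  0.6493  0.0138]
(178, 186, 207, 87) [[384, 191], [366, 272], [197, 268], [178, 194], [188, 188], [381, 186]] [[0.3324 0.3873]
 [0.388  0.3997]
 [0.405  0.3024]
 [0.3547 0.2906]
 [0.3502 0.2955]
 [0.3301 0.3848]]
```

```bash
python3 -m crank '0 0 0 0.05 0 0.1 0; 0 0 0 0.1 0 0.25 0; 0 0 0 0.15 0 0.4 0; 0 0 0 0.2 0 0.5 0; 0 0 0 0.2 0 0.55 0; 0 0 0 0.2 0 0.55 0; 0 0 0 0.2 0 0.55 0; 0 0 0 0.2 0 0.55 0';python3 - <<'E'
from h import *
o=np.load("off.npz");s=arm.observe();B=s["tool_rot"]@o["Ro"].T;print(s["position"]-B@o["oc"],B[:,0],B[:,2],s["ft_torque"])
E
```

```text
time: 22.8
position: [0.386, 0.3479, -0.0081]
tool_rot: [[-0.918, -0.207, 0.338], [-0.194, 0.978, 0.073], [-0.346, 0.002, -0.938]]
wrist_force: [-0.9, 5.7, 2.7]
opening: 0.0469
gripper_force: 65.7
[0.4118 0.3539 0.0219] [0.9777 0.2099 0.0052] [-0.0049 -0.0019  1.    ] [0.9849 0.6175 0.4016]
```

```bash
python3 -m crank '0 0 0 0 0.1 0 0; 0 0 0 0 0.1 0 0; 0 0 0 0 0.1 0 0.6; 0 0 0 0 0.1 0 0.7; 0 0 0 0 0.1 0 0.8; 0 0 0 0 0.1 0 0.9; 0 0 0 0 0.1 0 1; 0 0 0 0 0.1 0 1' && python3 -m crank '0 0 0 0 0 0 1; 0 0 0 0 0 0 1; 0 0 0 0 0 -1 1; 0 0 0 0 0 -2.5 1; 0 0 0 0 0 -5 1; 0 0 0 0 0 -8 1; 0 0 0 0 0 -12 1; 0 0 0 0 0 -15 1' && python3 -m crank '0 0 0 0 0 0 1; 0 0 0 1 0 -3 1; 0 0 0 3 0 -5 1; 0 0 0 5 0 -7 1; 0 0 0 6 0 -7 1; 0 0 0 6 0 -7 1; 0 0 0 6 0 -7 1; 0 0 0 6 0 -7 1'
python3 - <<'E'
from h import *
im=vision.read_camera("wrist");c=vision.calibration("wrist");cv2.imwrite("pics/w10.png",im);np.savez("w10.npz",K=c["intrinsics"],T=c["cam_to_world"])
cv2.imwrite("pics/top10.png",vision.read_camera("top"));cv2.imwrite("pics/scene10.png",vision.read_camera("scene"))
cal=dict(intrinsics=c["intrinsics"],cam_to_world=c["cam_to_world"])
hsv=cv2.cvtColor(im,cv2.COLOR_BGR2HSV);g=cv2.inRange(hsv,(45,60,40),(90,255,255))
k=max(cv2.findContours(g,0,1)[0],key=cv2.contourArea);h=cv2.boxPoints(cv2.minAreaRect(k));q=castw(cal,h,.006)
print(cv2.boundingRect(k),h.tolist(),q[:,:2].tolist(),q.mean(0))
x,y,w,hh=cv2.boundingRect(k);g=cv2.cvtColor(im,cv2.COLOR_BGR2GRAY)
print(g[y:y+hh:4,x:x+w:5])
E
```

```text
time: 23.47
position: [0.3849, 0.3472, -0.0091]
tool_rot: [[-0.919, -0.206, 0.337], [-0.194, 0.979, 0.07], [-0.344, -0.001, -0.939]]
wrist_force: [0.3, 0.4, 0.4]
opening: 0.0852
gripper_force: 0.0
time: 24.13
position: [0.334, 0.3369, 0.1342]
tool_rot: [[-0.918, -0.206, 0.338], [-0.194, 0.978, 0.071], [-0.345, -0.0, -0.939]]
wrist_force: [0.9, 0.5, -0.3]
opening: 0.0854
gripper_force: 0.0
time: 24.8
position: [0.2562, 0.3203, 0.1761]
tool_rot: [[-0.919, -0.206, 0.337], [-0.194, 0.979, 0.069], [-0.344, -0.002, -0.939]]
wrist_force: [-0.2, -0.5, -0.2]
opening: 0.0855
gripper_force: 0.0
(238, 200, 86, 82) [[238.0, 200.0], [323.0, 200.0], [323.0, 281.0], [238.0, 281.0]] [[0.3505101576955596, 0.2904152690699632], [0.3302651725411493, 0.38600580613552093], [0.4656841747394077, 0.4267655347703736], [0.49099894000463895, 0.3077461926119554]] [0.4094 0.3527 0.006 ]
[[152  80 101  86  86  85  78  75  86  70  71  73  64  63  57  55  54  90]
 [138 138 143 130 132 131 137 130 125 125 137 138 123 135 119 138 136 132]
 [126 186 137 225 222 220 133 204 224 220 216 137 221 222 221 139 188 132]
 [129 
[... 644 characters left out ...]
121 147 143 146 142 156]
 [160 152 139 139 140 116 115 117 117 113 124 119 116 145 131  68 130 157]
 [161 132 124 142 142 116 118 119 118 117 121 114 119 146 128  36 138 158]
 [161 155 118 118 142 119 117 118 115 116 122 123 121 142 123  40 149 157]
 [159 161 134 137 141 116 120 117 121 119 122 118 121 143 137 138 157 158]
 [158 154 143 142 141 117 121 120 119 115 120 121 118 145 143 146 135 161]
 [144 143 140 140 139 116 121 121 123 115 127 120 119 142  61  18 149 160]
 [155 149 140  90 138 118 121 122 116 116 124 120 121 144  56  35 161 161]
 [157 157 141 126 136 113 122 121 117 119 120 123 120 131 114 115 161 160]
 [163 162 149 156 108 116 120 116 121 114 125 123 123  29 140 191 160 158]]
```

Run:
```python
from h import *
z=np.load("w10.npz");c=dict(intrinsics=z["K"],cam_to_world=z["T"]);im=cv2.imread("pics/w10.png");hsv=cv2.cvtColor(im,cv2.COLOR_BGR2HSV)
g=cv2.cvtColor(im,cv2.COLOR_BGR2GRAY)
m=cv2.inRange(hsv,(0,0,100),(180,35,140));w=np.zeros_like(m);w[226:320,250:316]=m[226:320,250:316];w=cv2.morphologyEx(w,cv2.MORPH_OPEN,np.ones((3,3)))
k=max(cv2.findContours(w,0,1)[0],key=cv2.contourArea)
q=(castw(c,k[:,0],.038)[:,:2]*1000).astype(np.float32);r=cv2.minAreaRect(q);print(cv2.boundingRect(k),r)
print("near spreader edge",castw(c,[[265,218],[301,218]],.022),"col283",g[210:320:1,283].tolist())
for rr in(222,228,234): print(rr,g[rr,256:312].tolist())
t=cv2.imread("pics/top10.png");print(cv2.cvtColor(t,cv2.COLOR_BGR2GRAY)[228:284:3,112:166:3])
print(arm.observe()["time"])
```

```text
(260, 230, 42, 64) ((411.50982666015625, 353.46478271484375), (109.88343811035156, 47.46118927001953), 12.406900405883789)
near spreader edge [[0.3574 0.3239 0.022 ]
 [0.349  0.3637 0.022 ]] col283 [222, 202, 141, 104, 106, 105, 110, 108, 106, 116, 170, 213, 84, 41, 46, 53, 46, 45, 54, 61, 100, 115, 122, 118, 116, 118, 117, 118, 115, 116, 113, 117, 114, 115, 116, 114, 118, 116, 113, 117, 118, 114, 117, 117, 117, 115, 116, 116, 113, 113, 119, 117, 119, 114, 115, 118, 114, 115, 115, 117, 117, 115, 116, 114, 114, 114, 119, 112, 116, 115, 114, 115, 115, 120, 116, 120, 117, 117, 116, 117, 113, 114, 120, 144, 161, 162, 161, 159, 161, 158, 158, 160, 157, 161, 159, 158, 163, 161, 157, 159, 160, 160, 159, 159, 163, 160, 164, 162, 161, 161]
222 [137, 141, 142, 133, 105, 107, 105, 97, 99, 102, 112, 113, 111, 115, 108, 94, 102, 101, 115, 117, 116, 112, 103, 88, 86, 85, 85, 84, 88, 89, 81, 89, 82, 87, 85, 88, 88, 87, 87, 89, 87, 90, 85, 86, 94, 113, 125, 144, 144, 142, 143, 141, 145, 135, 87, 39]
228 [136, 142, 139, 114, 52, 47, 47, 51, 47, 49, 43, 56, 53, 52, 54, 45, 54, 46, 49, 46, 49, 53, 47, 
[... 1155 characters left out ...]
0 141 140 165 158]
 [168 169 168 144  84 132 122 124 119 117 121  53  96 145 122 109 159 162]
 [166 162 164 163 155 136 119 125 121 120 119  79  97 150 144 138 155 158]
 [163 158 163 162  63  89 123 121 117 113 119  76  59 143 141 131 158 158]
 [162 164 167 166  72  92 120 120 119 120 116 109  56 149 132 129 144 159]
 [170 173 174 167 142 126 122 117 115 119 125 111  52 139 144 141 133 165]
 [173 176 170 170 102  41 119 114 118 119 118 104  87 147 147 164 130 172]
 [175 172 161 168 108  35 117 120 102 145 193 162 229 246 194 185 136 177]
 [174 166 171 167 151 125 207 240 181 237 239 185 157 170 152 173 175 177]
 [172 173 173 159 165 175 196 184 154 152 170 166 171 162 159 170 173 172]]
24.95
```

The bar lies flat, measuring 109.9 × 47.5 mm at z = 38 mm, about 1.3 mm from the spreader's centre, at 12.4° against about 12.5°. The hand is clear.

```bash
python3 -c "
from rig import arm
print(arm.close_job())"
```

```text
the job is handed in; nothing more can be done
None
```

I handed the job in at about 25 s; no verdict came back. By my camera measurements the plain bar lies flat on the heat spreader, about 1.3 mm off centre and in line with it. The pump is flat on the bench, and the drilled bar was still flush in its pocket when last seen, as I carried the plain bar away. I did not check the bottle, tape roll and pen pot at the end, but the arm kept clear of them.

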